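# Open the counterweighted wheel press and load the wheel

### The arm

A 6-joint arm with a two-finger parallel gripper is mounted at the origin on the work surface. World frame = base frame: x ahead of the robot, y to its left, z up, the work surface at z = 0. Lengths are in m, angles in degrees, forces in N, time in s.
With the tool pointing down it reaches from about 0.35 to 0.925 m from the base axis. Payload 6.4 kg.
Tool frame: the origin (TCP) lies between the finger pads; the fingertips stand 8 mm ahead of it and the grasp point (between the pads) lies 11 mm behind it; y points along the fingers, z is the direction in which the jaws open and shut, and the axes are right-handed (so a half turn about y gives the same grasp; the last joint's range is limited). The gripper opens to 85 mm and grips with 20 to 120 N. Pads are 22 mm wide; open, the fingers measure 114 mm over their backs; the gripper's body (76 mm by 85 mm) begins 54 mm behind the grasp point. The pads swing forward as they close: fully open they stand 13 mm farther back than shut.
Start: joints at [-81.251, 14.043, 89.255, -0, 76.702, -9.975], TCP at [0.209, -0.616, 0.239] pointing down, gripper open.
Joint ranges: [-179.41, 179.41], [-58.25, 129.5], [7.25, 145.43], [-54.29, 234.29], [11.92, 165.04], [-157.13, 157.13]. Speed limits (degrees/s): [147.25, 147.25, 180, 180, 180, 180].

### API

Orientations are given as a 3x3 rotation matrix whose columns are the frame's x, y, z axes.
In Python, from cell import manip, viewer, workorder gives the robot as it stands. The module is installed in compiled form; this text tells all that it offers.
- The arm moves only by the tool play_rows, never from a script. Its argument "rows" is a list of rows, each a list of 7 numbers: the turn, a rotation vector about the world's x, y, z in degrees, then the shift along the world's x, y, z in m, then the opening, from -1 (shut) to 1 (fully open). A call has 1 to 8 rows; each row shifts and turns the pose as measured when the row begins; what a row does not reach is not made up. A row lasts 1/12 s, in which the tool goes at most 41.7 mm and 7.16 degrees, less where a joint would pass 70% of its speed; a pose out of reach is approached as far as the arm can. A call is refused whole if a number of a shift passes 0.0417 or a number of a turn 7.16, either way. A call with a gripper value outside its range is refused whole. The fingers move at their own pace and stop on an object; "grip_force" is the grip in N (left out, the last holds). Time passes only in rows, so rows that do not move let the fingers close. It gives the time, the measured TCP pose, the force and the opening at its end, in the units of the state.
- manip.observe(): the state, without advancing time (a new reading comes with each control period).
- viewer.snapshot(name): name is "side" or "top" or "wrist"; returns a dict with "image" (400x640x3 uint8, red, green, blue), "range_z" (400x640 float32, m along the optical axis (not along the pixel's ray), 0 where there is no reading), "mtx" (3x3 intrinsics, pixels), "dist_coeffs" ([k1, k2, p1, p2, k3] as OpenCV has them; the pictures are not rectified), "cam_to_world" (4x4, takes a point from camera to world coordinates); the wrist camera has in their place "tool_from_camera" (4x4, takes a point from camera to tool coordinates, whose origin is the TCP and whose axes are the tool frame's). Camera axes: x right, y down, z forward; pixel columns grow to the right and rows downward; lengths in m; the calibration is good to about 2 mm. A picture is of the moment at which its call begins: read the wrist's pose just before it.
- workorder.close_job(): hands the job in, once; it reports no verdict.
The state is a dict: "clock": time; "joint_positions": joint angles; "dq": joint speeds; "joint_torque": joint torques, N m; "ee_pos": TCP position; "eef_rot": TCP orientation; "force": force on the tool from outside, world axes, zero at the start; "ft_torque": the same for the moment, N m; "finger_gap": opening from 0.0 (shut) to 1.0 (fully open).
Only numpy, scipy, OpenCV 4.12 (cv2) and the standard library are available. Lean on these libraries where they do the work, as an engineer would, in place of code of your own. Each camera call takes 0.05 s, during which the arm holds its last target.

### The job

Swing the press's counterweighted arm up and over its balance point by its hand roller, and lay it gently on the rubber buffer behind the hinge so that it rests open by itself: it must not drop or slam onto the buffer, nor be pressed hard into it. Then, with the arm resting open, seat the blue wheel fully down over the press's spindle, flat on the base plate. Leave the other things on the bench where they are.

Things in the scene. Friction and masses are not known exactly. Their poses are not given: they have to be found in the camera images.
- press: Grey bench press for skate wheels, fixed to the worktop. Its base plate is 320 x 120 x 14 mm; origin at the centre of the plate's underside. Its x axis runs along the plate: -x is the end with the hand roller when the arm is closed, +x the end with the buffer. The hinge axis is parallel to its y. Two hinge cheeks 34 mm long (x) and 112 mm high stand at x = +50 mm, y = -24 to +24 mm.
- press_arm (a joint): Angle of the aluminium arm, rad. 0 = closed: level, 100 mm above the worktop, pointing to the press's -x over the spindle; grows as it lifts and swings over to +x (pi/2 = upright). Below its balance point (somewhere in 0.6 to 0.9) it falls shut, past it falls open, pulling up to 6 N at the roller; the hinge has hardly any friction. It rests on the buffer somewhere from 1.6 to 2.25 rad.
- hinge_mid (a point): Centre of the hinge axis, between the cheeks, 100 mm above the worktop; its axes are those of the press.
- grip (a point): Centre of the wooden hand roller, a cylinder 22 mm in diameter, 60 mm long, axis parallel to the hinge. It turns freely on a pin at the arm's tip, so a gripper pinching it (25 N or more) can keep its own direction while the arm swings. It moves on a circle of 190 mm radius about the hinge axis, 52 mm to -y of the arm's middle (the arm is 22 mm wide).
- counterweight: Dark steel cylinder, 60 mm in diameter and 46 mm long, about 1 kg, clamped to a rod of the arm; origin at its centre, 79 to 91 mm from the hinge axis. It stands above the hinge when the arm is closed and comes down on the buffer when it is open.
- buffer_post: Steel socket (44 mm across, 8 mm high) of the buffer on the plate's middle line (press x = +133 mm), origin under its centre. Its screw of unmeasured height carries a sprung rubber head (8 N/mm), top 24 to 66 mm above the plate. Where the arm meets it must be felt: the pull at the roller fades and turns into a push back. The resting arm loads it with up to 20 N; it must never carry over 35 N.
- spindle_tip (a point): Centre of the tip of the upright steel spindle on the base plate: 18 mm in diameter, 40 mm high above the plate (54 mm above the worktop), the top 7 mm tapered to 10 mm. On the plate's middle line, 120 mm from the hinge axis to the press's -x. The arm's steel foot covers it while the arm is closed.
- wheel_center (a point): Centre (half-way up) of the loose blue skate wheel, lying flat on the worktop: 54 mm in diameter, 32 mm high, about 90 g, with a 22 mm bore right through. Its z axis is the bore.
- wheel: The same wheel; origin at the centre of its underside.
- saucer: White ceramic saucer of bearings, 128 mm across, 25 mm high; not to be disturbed.
- t_tool: Steel T-shaped tool, 125 x 100 mm, 16 mm high, lying; not to be disturbed.
- riser_a: Slotted aluminium riser plate, 86 x 54 x 12 mm, on the robot's side; not to be disturbed.
- riser_b: The same kind of riser, on the far side; not to be disturbed.
- bearing_tool: Grey bearing tool with a steel press button on top, 60 mm across, 77 mm high; not to be disturbed.
Mind the look-alikes: they are no part of the job. Of the things like the wheel, leave any that is green, orange or red; of the rest the larger one is meant.

How it is judged (in metres and radians):
On the way, in this order (a step that is already met when the one before it is completed fails the run):
1. the arm rests open on its buffer by itself, let go (value of joint press_arm above 1.5 rad and velocity of joint press_arm between -0.1 and 0.1 rad/s and contact force between the fingers and press below 0.1 N), for 0.3 s.
2. the wheel is seated on the spindle (z of wheel in the frame of press below 0.018 m and horizontal distance between wheel_center and spindle_tip below 0.004 m and angle between wheel's own z axis and vertical below 0.1 rad), for 0.2 s.
At the end, for the whole second after the job is handed in: The arm rests open on the buffer (beyond 1.5 rad, at rest, untouched); the wheel is on the spindle (centred within 4 mm), flat (within 0.1 rad), its underside no more than 4 mm above the base plate's top, released and at rest (all of step 2 and value of joint press_arm above 1.5 rad and velocity of joint press_arm between -0.1 and 0.1 rad/s and linear speed of wheel below 0.02 m/s).
It fails at once if the arm dropped or slammed onto the buffer or was pressed hard into it (over 35 N) (contact force between counterweight and buffer_post above 35 N).
It fails at once if the arm was let fall open (past 1.5 rad and faster than 1.8 rad/s) (value of joint press_arm above 1.5 rad and velocity of joint press_arm above 1.8 rad/s).
It fails at once if the saucer, T-tool, a riser or the bearing tool was moved by more than 30 mm (distance of any of saucer, t_tool, riser_a, riser_b, bearing_tool from where it was at the start of the episode above 0.03 m).
It also fails if it takes over 72 s, if anything falls off the work surface, if the arm or the gripper's body presses on something with over 40 N, if the wrist force passes 120 N, or if a joint passes its speed limit or range.

## Working session

There is one attempt and no reset: what is moved stays moved. The work goes in short steps, Python scripts to look and compute and a tool call to move; the robot and the scene stay as the last step left them, time stands still between calls to the robot, and variables do not carry over. Pictures are saved under pics/ and viewed, and the job is handed in when it is done.

Besides the shell and the picture viewer there is one more tool, called as name(argument=value, ...), one argument or row to a line, values as JSON. play_rows: Moves the arm, as the interface text tells. Its arguments: {"type":"object","properties":{"rows":{"type":"array","items":{"type":"array","items":{"type":"number"}}},"grip_force":{"type":"number"}},"required":["rows"]}

```bash
mkdir -p pics; ls; python3 - <<'E'
from cell import manip, viewer
import cv2, numpy as np, pickle
s=manip.observe(); print({k:np.round(v,3).tolist() for k,v in s.items()})
d={}
for n in ["side","top","wrist"]:
    v=viewer.snapshot(n); d[n]=v
    cv2.imwrite(f"pics/{n}0.png",v["image"][:,:,::-1])
    print(n,np.round(v["mtx"],1).tolist(),v["dist_coeffs"],np.round(v.get("cam_to_world",v.get("tool_from_camera")),3).tolist())
pickle.dump(d,open("s0.pkl","wb"))
E
```

```text
pics
{'clock': 0.0, 'joint_positions': [-81.252, 14.086, 89.327, -0.001, 76.702, -9.975], 'dq': [0.031, 0.056, 0.07, -0.046, -0.006, -0.066], 'joint_torque': [-0.001, -42.951, -32.613, -0.0, 0.005, 0.0], 'ee_pos': [0.209, -0.615, 0.238], 'eef_rot': [[-0.947, -0.0, 0.321], [-0.321, 0.002, -0.947], [-0.0, -1.0, -0.002]], 'force': [0.78, -0.023, -0.022], 'ft_torque': [-0.023, -0.016, 0.025], 'finger_gap': 1.004}
side [[468.0, 0.0, 324.6], [0.0, 468.0, 199.5], [0.0, 0.0, 1.0]] [-0.08172184  0.          0.          0.          0.        ] [[0.857, -0.255, 0.447, -0.009], [-0.514, -0.412, 0.752, -1.078], [-0.008, -0.874, -0.485, 0.763], [0.0, 0.0, 0.0, 1.0]]
top [[391.2, 0.0, 324.4], [0.0, 391.2, 194.0], [0.0, 0.0, 1.0]] [0.00320302 0.         0.         0.         0.        ] [[0.009, -0.987, 0.163, 0.387], [-1.0, -0.005, 0.028, -0.128], [-0.027, -0.164, -0.986, 1.101], [0.0, 0.0, 0.0, 1.0]]
wrist [[344.2, 0.0, 318.8], [0.0, 344.2, 199.5], [0.0, 0.0, 1.0]] [-0.07651328  0.          0.          0.          0.        ] [[-0.001, 0.951, 0.31, -0.078], [0.001, -0.31, 0.951, -0.135], [1.0, 0.001, -0.0, -0.0], [0.0, 0.0, 0.0, 1.0]]
```

View pics/side0.png

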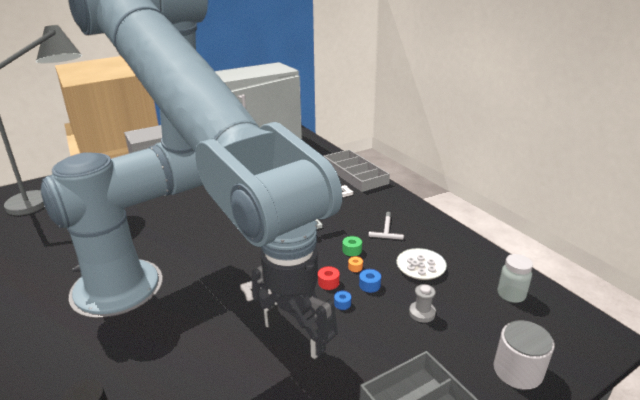

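View pics/top0.png

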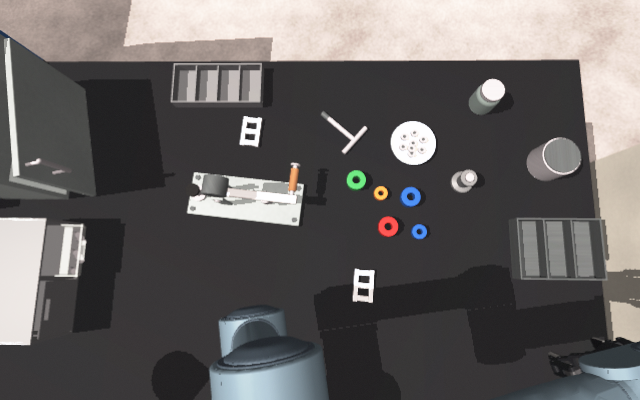

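View pics/wrist0.png

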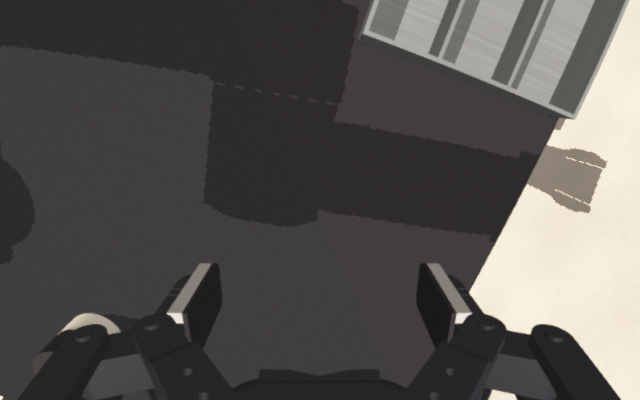

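The top image shows the press at about (245,200). Its roller is at (294,178) and its counterweight at (215,185). Wheel-like objects are green (356,180), orange (381,193), red (388,226), blue (410,197) and blue (420,231). The larger blue one at (410,197) should be the target, so I'll enlarge and measure it.

```bash
cat > h.py <<'E'
import numpy as np, cv2, pickle
def cloud(v,T=None):
    h,w=v["range_z"].shape
    uu,vv=np.meshgrid(np.arange(w),np.arange(h))
    p=cv2.undistortPoints(np.stack([uu,vv],-1).reshape(-1,1,2).astype(np.float64),v["mtx"],np.array(v["dist_coeffs"])).reshape(h,w,2)
    z=v["range_z"]; P=np.dstack([p[...,0]*z,p[...,1]*z,z])
    T=v["cam_to_world"] if T is None else T
    W=P@T[:3,:3].T+T[:3,3]; W[z==0]=np.nan
    return W
E
python3 - <<'E'
from h import *
d=pickle.load(open("s0.pkl","rb")); v=d["top"]; W=cloud(v)
im=v["image"]; hsv=cv2.cvtColor(im,cv2.COLOR_RGB2HSV)
cv2.imwrite("pics/top0c.png",cv2.resize(im[150:260,170:450],None,fx=2.8,fy=2.8,interpolation=cv2.INTER_CUBIC)[:,:,::-1])
for name,m in [("blue",(hsv[...,0]>95)&(hsv[...,0]<125)&(hsv[...,1]>150)&(hsv[...,2]>80))]:
    m[:,:340]=0;m[:,450:]=0;m[:150]=0;m[260:]=0
    n,l,st,c=cv2.connectedComponentsWithStats(m.astype(np.uint8))
    for i in range(1,n):
        if st[i,4]<30: continue
        Q=W[l==i]; Q=Q[np.isfinite(Q[:,0])]
        zt=np.percentile(Q[:,2],90);T=Q[Q[:,2]>zt-.004]
        print(name,st[i],np.round(c[i],1),"ztop",zt.round(4),(T.min(0)+T.max(0)).round(4)[:2]/2,(T.max(0)-T.min(0)).round(4))
# press points
R=W[165:232,180:312].reshape(-1,3); 
pl=R[(abs(R[:,2]-.014)<.004)]; print(len(pl))
r=cv2.minAreaRect((pl[:,:2]*1000).astype(np.float32)); print(r, cv2.boxPoints(r))
ro=(hsv[...,0]<16)&(hsv[...,1]>110)&(hsv[...,2]>80); ro[:,:280]=0;ro[:,310:]=0;ro[:150]=0;ro[220:]=0
Q=W[ro]; print("roller",len(Q),np.nanmin(Q,0),np.nanmax(Q,0),np.nanmean(Q,0))
top=R[R[:,2]>.13]; print("cw",np.nanmin(top,0),np.nanmax(top,0))
am=R[(R[:,2]>.085)&(R[:,2]<.125)]
print("arm",np.nanmin(am,0),np.nanmax(am,0))
E
```

```text
blue [400 187  21  20 306] [409.9 196.6] ztop 0.034 [ 0.55925 -0.33475] [0.0506 0.0521 0.0073]
blue [411 224  16  15 181] [418.6 231.2] ztop 0.0259 [ 0.46515 -0.3566 ] [0.0357 0.0387 0.0077]
2871
((554.893798828125, 126.4739761352539), (319.04522705078125, 120.28629302978516), 83.8003921508789) [[477.87512  -25.620682]
 [597.45795  -38.61071 ]
 [631.9125   278.56863 ]
 [512.32965  291.55865 ]]
roller 175 [ 0.56145556 -0.03008123 -0.00201447] [0.63785756 0.00598661 0.11487172] [ 0.59083803 -0.01807784  0.10773545]
cw [0.53304252 0.13028233 0.15862707] [0.5822694  0.1916799  0.21691191]
arm [ 0.52838251 -0.03459921  0.0851347 ] [0.63050146 0.19305842 0.11487172]
```

View pics/top0c.png

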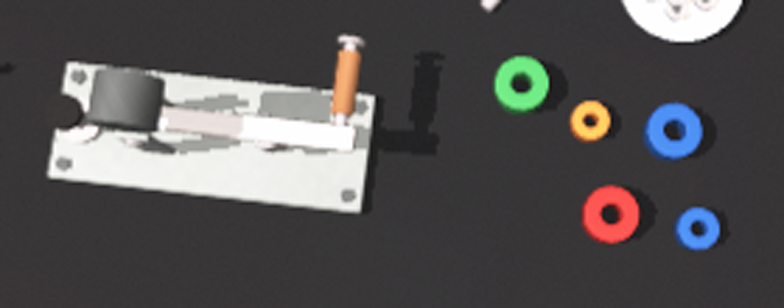

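The crop confirms it: the large blue wheel (crop 673,130) is about 51 mm wide with its top at 34 mm, against about 37 mm for the other. I'm now moving above the roller, estimated at (0.591, -0.018, 0.1) with press yaw 83.8°.

play_rows(
  rows=[
    [0,0,-3.1,0.021,0.033,0,1],
    [0,0,-3.1,0.021,0.033,0,1],
    [0,0,-3.1,0.021,0.033,0,1],
    [0,0,-3.1,0.021,0.033,0,1],
    [0,0,-3.1,0.021,0.033,0,1],
    [0,0,-3.1,0.021,0.033,0,1],
    [0,0,-3.1,0.021,0.033,0,1],
    [0,0,-3.1,0.021,0.033,0,1],
  ],
)

```text
clock: 0.82
ee_pos: [0.3756, -0.344, 0.2344]
eef_rot: [[-0.99, -0.001, -0.14], [0.14, 0.005, -0.99], [0.002, -1.0, -0.005]]
force: [1.3, -0.2, -0.1]
finger_gap: 0.993
```

play_rows(
  rows=[
    [0,0,0,0.021,0.033,0,1],
    [0,0,0,0.021,0.033,0,1],
    [0,0,0,0.021,0.033,0,1],
    [0,0,0,0.021,0.033,0,1],
    [0,0,0,0.021,0.033,0,1],
    [0,0,0,0.021,0.033,0,1],
    [0,0,0,0.021,0.033,0,1],
    [0,0,0,0.021,0.033,0,1],
  ],
)

```text
clock: 1.48
ee_pos: [0.5478, -0.0638, 0.2335]
eef_rot: [[-0.99, -0.001, -0.143], [0.143, 0.005, -0.99], [0.002, -1.0, -0.005]]
force: [0.4, -1.3, 0.3]
finger_gap: 1.001
```

play_rows(
  rows=[
    [0,0,1,0.022,0.022,0,1],
    [0,0,1,0.022,0.022,0,1],
    [0,0,0,0,0,0,1],
  ],
)

```text
clock: 1.73
ee_pos: [0.5949, -0.0106, 0.2327]
eef_rot: [[-0.995, -0.001, -0.099], [0.099, 0.007, -0.995], [0.002, -1.0, -0.006]]
force: [-1.1, -0.7, -0.1]
finger_gap: 0.997
```

```bash
cat > look.py <<'E'
import sys
from cell import manip, viewer
from h import *
def wrist(name=None):
    s=manip.observe(); v=viewer.snapshot("wrist")
    T=np.eye(4);T[:3,:3]=np.array(s["eef_rot"]);T[:3,3]=s["ee_pos"]
    W=cloud(v,T@v["tool_from_camera"])
    if name: cv2.imwrite(f"pics/{name}.png",v["image"][:,:,::-1])
    return s,v,W
def top(name=None,side="top"):
    v=viewer.snapshot(side)
    if name: cv2.imwrite(f"pics/{name}.png",v["image"][:,:,::-1])
    return v,cloud(v)
E
python3 - <<'E'
from look import *
s,v,W=wrist("w1"); print(np.round(s["ee_pos"],4),np.round(s["eef_rot"],3).tolist(),s["force"])
hsv=cv2.cvtColor(v["image"],cv2.COLOR_RGB2HSV)
m=(hsv[...,0]<18)&(hsv[...,1]>100)&(hsv[...,2]>80)&(W[...,2]>.09)&(W[...,2]<.13)
Q=W[m]; print(len(Q),np.percentile(Q,[1,50,99],axis=0).round(4))
vv,uu=np.where(m);print(uu.min(),uu.max(),vv.min(),vv.max())
ex=np.array([.108,.994]);ey=np.array([-.994,.108]);h=np.array([.5603,.1762])
D=Q[:,:2]-h; print("press-frame x",np.percentile(D@ex,[1,50,99]),"y",np.percentile(D@ey,[1,50,99]))
t=Q[Q[:,2]>np.percentile(Q[:,2],80)];print(t.mean(0))
E
```

```text
[ 0.5949 -0.0106  0.2327] [[-0.995, -0.001, -0.099], [0.099, 0.007, -0.995], [0.002, -1.0, -0.006]] [-1.13418868 -0.70512665 -0.06313776]
1887 [[ 0.5603 -0.0302  0.1016]
 [ 0.5916 -0.0181  0.1097]
 [ 0.619  -0.0066  0.1122]]
317 343 158 233
press-frame x [-0.20042794 -0.18984984 -0.17987679] y [-0.07937127 -0.05215922 -0.02086433]
[ 0.58985124 -0.01804838  0.11143267]
```

View pics/w1.png

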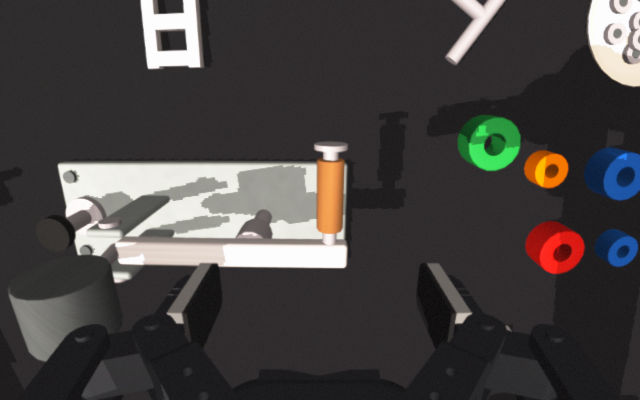

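The wrist view shows the roller at (330,195), matching the prediction to within 1 mm. Next I descend, straddling it.

play_rows(
  rows=[
    [0,0,-0.5,-0.001,-0.003,-0.03,1],
    [0,0,0,-0.001,-0.003,-0.035,1],
    [0,0,0,-0.001,-0.001,-0.035,1],
    [0,0,0,0,0,-0.02,1],
    [0,0,0,0,0,0,1],
  ],
)

```text
clock: 2.2
ee_pos: [0.5898, -0.0212, 0.1108]
eef_rot: [[-0.994, 0.002, -0.11], [0.11, 0.003, -0.994], [-0.002, -1.0, -0.003]]
force: [-0.7, -0.4, -0.8]
finger_gap: 1.002
```

play_rows(
  rows=[
    [0,0,0,0.001,0.002,-0.012,1],
    [0,0,0,0.001,0.001,-0.009,1],
    [0,0,0,0,0,0,1],
  ],
)

```text
clock: 2.45
ee_pos: [0.5915, -0.0197, 0.0895]
eef_rot: [[-0.994, 0.003, -0.112], [0.112, 0.003, -0.994], [-0.002, -1.0, -0.003]]
force: [0.4, -0.4, 0.3]
finger_gap: 1.0
```

play_rows(
  rows=[
    [0,0,0,0,0,0,-1],
    [0,0,0,0,0,0,-1],
    [0,0,0,0,0,0,-1],
    [0,0,0,0,0,0,-1],
    [0,0,0,0,0,0,-1],
    [0,0,0,0,0,0,-1],
    [0,0,0,0,0,0,-1],
    [0,0,0,0,0,0,-1],
  ],
  grip_force=45,
)

```text
clock: 3.12
ee_pos: [0.5949, -0.0185, 0.0946]
eef_rot: [[-0.994, 0.012, -0.111], [0.111, 0.004, -0.994], [-0.012, -1.0, -0.005]]
force: [1.2, -0.5, -2.1]
finger_gap: 0.239
```

```bash
python3 - <<'E'
from look import *
s,v,W=wrist("w2"); print(np.round(s["ee_pos"],4),s["force"])
E
```

```text
[ 0.5949 -0.0185  0.0946] [ 1.22730555 -0.53164837 -2.0849277 ]
```

View pics/w2.png

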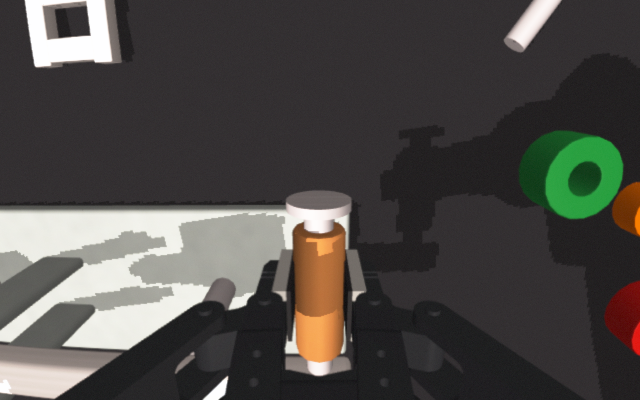

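The roller is centred between the pads at (320,290). I'll plan the swing with a script and type the rows in rounded form.

```bash
cat > plan.py <<'E'
import sys
from look import *
ex=np.array([.108,.994,0]);h=np.array([.5603,.1762,.1])
ey=np.array([-.994,.108,0])
off=np.array([.0034,-.0002,-.0054])
def theta(p):
    r=np.array(p)-off-h; x=r@ex; return np.arctan2(r[2],-x),np.hypot(x,r[2]),r@ey
def tang(t): return np.sin(t)*ex+np.array([0,0,np.cos(t)])
def rows(ths,p):
    t,_,_=theta(p); out=[]; cur=np.array(p)
    for k in ths:
        q=h+ex*(-.19*np.cos(k))+np.array([0,0,.19*np.sin(k)])+ey*-.052+off+ey*0
        # keep the present lateral offset
        q=q+ey*((np.array(p)-q)@ey)
        out.append([0,0,0]+np.round(q-cur,4).tolist()+[-1]); cur=q
    return out
def status():
    s=manip.observe(); t,r,y=theta(s["ee_pos"]); f=np.array(s["force"])
    print("clk",round(s["clock"],2),"th",round(t,3),"r",round(r,4),"y",round(y,4),"Ftan",round(f@tang(t),2),"Frad",round(f@np.cross(tang(t),ey),2),"F",f.round(1),"gap",round(s["finger_gap"],3))
    R=np.array(s["eef_rot"]); T=np.array([[-.994,0,-.108],[.108,0,-.994],[0,-1,0]])
    print("rotfix",np.round(np.degrees(cv2.Rodrigues(T@R.T)[0].ravel()),2))
    return s,t
if __name__=="__main__":
    s,t=status()
    st=[float(a) for a in sys.argv[1:]]
    if st:
        for r in rows(t+np.cumsum(st),s["ee_pos"]): print(r)
E
python3 plan.py .02 .04 .05 .05 .05 .05 .05 .05
```

```text
clk 3.17 th 0.0 r 0.19 y -0.052 Ftan -2.71 Frad 0.35 F [ 0.4 -0.4 -2.7] gap 0.239
rotfix [-0.22  0.69  0.21]
[0, 0, 0, 0.0, 0.0001, 0.0038, -1]
[0, 0, 0, 0.0, 0.0003, 0.0076, -1]
[0, 0, 0, 0.0001, 0.0008, 0.0095, -1]
[0, 0, 0, 0.0001, 0.0013, 0.0094, -1]
[0, 0, 0, 0.0002, 0.0017, 0.0093, -1]
[0, 0, 0, 0.0002, 0.0022, 0.0092, -1]
[0, 0, 0, 0.0003, 0.0027, 0.0091, -1]
[0, 0, 0, 0.0003, 0.0031, 0.009, -1]
```

play_rows(
  rows=[
    [0,0.3,0,0,0,0.004,-1],
    [0,0.3,0,0,0,0.0075,-1],
    [0,0,0,0,0.001,0.0095,-1],
    [0,0,0,0,0.0013,0.0095,-1],
    [0,0,0,0,0.0017,0.0093,-1],
    [0,0,0,0,0.0022,0.0092,-1],
  ],
)

```text
clock: 3.67
ee_pos: [0.5956, -0.0113, 0.1468]
eef_rot: [[-0.994, 0.003, -0.113], [0.113, 0.007, -0.994], [-0.002, -1.0, -0.007]]
force: [4.2, 3.1, -4.9]
finger_gap: 0.242
```

```bash
python3 plan.py .05 .06 .06 .06 .06 .06 .06 .06
```

```text
clk 3.67 th 0.278 r 0.1901 y -0.0519 Ftan -3.78 Frad -4.74 F [ 4.2  3.1 -4.9] gap 0.242
rotfix [-0.38  0.14  0.3 ]
[0, 0, 0, 0.0003, 0.0029, 0.009, -1]
[0, 0, 0, 0.0004, 0.004, 0.0107, -1]
[0, 0, 0, 0.0005, 0.0046, 0.0104, -1]
[0, 0, 0, 0.0006, 0.0052, 0.0101, -1]
[0, 0, 0, 0.0006, 0.0058, 0.0098, -1]
[0, 0, 0, 0.0007, 0.0064, 0.0094, -1]
[0, 0, 0, 0.0008, 0.0069, 0.009, -1]
[0, 0, 0, 0.0008, 0.0075, 0.0086, -1]
```

play_rows(
  rows=[
    [0,0,0,0.0003,0.0029,0.009,-1],
    [0,0,0,0.0004,0.004,0.0105,-1],
    [0,0,0,0.0005,0.0046,0.0104,-1],
    [0,0,0,0.0006,0.0052,0.0101,-1],
    [0,0,0,0.0006,0.0058,0.0098,-1],
    [0,0,0,0.0007,0.0064,0.0094,-1],
  ],
)

```text
clock: 4.17
ee_pos: [0.5992, 0.0231, 0.2138]
eef_rot: [[-0.994, 0.006, -0.113], [0.113, 0.012, -0.993], [-0.005, -1.0, -0.013]]
force: [5.3, 6.2, -5.4]
finger_gap: 0.243
```

```bash
python3 plan.py .05 .05 .05 .05 .05 .05 .05 .05
```

```text
clk 4.17 th 0.678 r 0.1901 y -0.0518 Ftan 0.0 Frad -8.68 F [ 5.3  6.2 -5.4] gap 0.243
rotfix [-0.71  0.37  0.3 ]
[0, 0, 0, 0.0007, 0.0062, 0.0072, -1]
[0, 0, 0, 0.0007, 0.0065, 0.0069, -1]
[0, 0, 0, 0.0007, 0.0068, 0.0066, -1]
[0, 0, 0, 0.0008, 0.0071, 0.0063, -1]
[0, 0, 0, 0.0008, 0.0074, 0.0059, -1]
[0, 0, 0, 0.0008, 0.0077, 0.0055, -1]
[0, 0, 0, 0.0009, 0.008, 0.0051, -1]
[0, 0, 0, 0.0009, 0.0082, 0.0047, -1]
```

play_rows(
  rows=[
    [0.3,0,0,0.0007,0.0067,0.0067,-1],
    [0.3,0,0,0.0007,0.0069,0.0064,-1],
    [0,0,0,0.0007,0.0071,0.0062,-1],
    [0,0,0,0.0008,0.0073,0.0059,-1],
    [0,0,0,0.0008,0.0076,0.0055,-1],
    [0,0,0,0.0008,0.0079,0.0051,-1],
  ],
)

```text
clock: 4.67
ee_pos: [0.6044, 0.0713, 0.2564]
eef_rot: [[-0.994, 0.009, -0.113], [0.113, 0.023, -0.993], [-0.007, -1.0, -0.024]]
force: [3.2, 2.0, -3.5]
finger_gap: 0.24
```

```bash
python3 plan.py .05 .05 .05 .05 .05 .05 .05 .05
```

```text
clk 4.67 th 1.019 r 0.19 y -0.0517 Ftan 0.2 Frad -4.18 F [ 3.2  2.  -3.5] gap 0.24
rotfix [-1.32  0.52  0.27]
[0, 0, 0, 0.0009, 0.0082, 0.0048, -1]
[0, 0, 0, 0.0009, 0.0084, 0.0044, -1]
[0, 0, 0, 0.0009, 0.0086, 0.0039, -1]
[0, 0, 0, 0.001, 0.0088, 0.0035, -1]
[0, 0, 0, 0.001, 0.0089, 0.0031, -1]
[0, 0, 0, 0.001, 0.0091, 0.0026, -1]
[0, 0, 0, 0.001, 0.0092, 0.0021, -1]
[0, 0, 0, 0.001, 0.0093, 0.0017, -1]
```

play_rows(
  rows=[
    [-0.4,0.2,0,0.0009,0.0082,0.0044,-1],
    [-0.4,0.2,0,0.0009,0.0084,0.004,-1],
    [-0.4,0,0,0.0009,0.0085,0.0036,-1],
    [0,0,0,0.0009,0.0086,0.0032,-1],
    [0,0,0,0.0008,0.0075,0.0024,-1],
    [0,0,0,0.0006,0.006,0.0016,-1],
  ],
)

```text
clock: 5.17
ee_pos: [0.61, 0.1249, 0.2791]
eef_rot: [[-0.994, 0.003, -0.112], [0.112, 0.0, -0.994], [-0.002, -1.0, -0.001]]
force: [3.2, 2.4, -1.3]
finger_gap: 0.24
```

```bash
python3 plan.py .02 .015 .015 .015 .015 .015 .015 .015
```

```text
clk 5.17 th 1.327 r 0.1901 y -0.0516 Ftan 2.34 Frad -1.93 F [ 3.2  2.4 -1.3] gap 0.24
rotfix [-0.02  0.15  0.2 ]
[0, 0, 0, 0.0004, 0.0037, 0.0008, -1]
[0, 0, 0, 0.0003, 0.0028, 0.0006, -1]
[0, 0, 0, 0.0003, 0.0028, 0.0006, -1]
[0, 0, 0, 0.0003, 0.0028, 0.0005, -1]
[0, 0, 0, 0.0003, 0.0028, 0.0005, -1]
[0, 0, 0, 0.0003, 0.0028, 0.0004, -1]
[0, 0, 0, 0.0003, 0.0028, 0.0004, -1]
[0, 0, 0, 0.0003, 0.0028, 0.0004, -1]
```

play_rows(
  rows=[
    [0,0,0,0.0004,0.0037,0.0006,-1],
    [0,0,0,0.0003,0.0028,0.0005,-1],
    [0,0,0,0.0003,0.0028,0.0005,-1],
    [0,0,0,0.0003,0.0028,0.0005,-1],
    [0,0,0,0.0003,0.0028,0.0004,-1],
    [0,0,0,0.0003,0.0028,0.0003,-1],
    [0,0,0,0.0003,0.0028,0.0003,-1],
    [0,0,0,0.0003,0.0028,0.0003,-1],
  ],
)

```text
clock: 5.83
ee_pos: [0.6129, 0.1512, 0.2837]
eef_rot: [[-0.994, 0.002, -0.112], [0.112, 0.001, -0.994], [-0.002, -1.0, -0.001]]
force: [1.1, 3.4, 0.6]
finger_gap: 0.238
```

```bash
python3 plan.py .015 .015 .015 .015 .015 .015 .015 .015
```

```text
clk 5.83 th 1.469 r 0.19 y -0.0516 Ftan 3.58 Frad 0.25 F [1.1 3.4 0.6] gap 0.238
rotfix [-0.05  0.14  0.22]
[0, 0, 0, 0.0003, 0.0028, 0.0002, -1]
[0, 0, 0, 0.0003, 0.0028, 0.0002, -1]
[0, 0, 0, 0.0003, 0.0028, 0.0002, -1]
[0, 0, 0, 0.0003, 0.0028, 0.0001, -1]
[0, 0, 0, 0.0003, 0.0028, 0.0001, -1]
[0, 0, 0, 0.0003, 0.0028, 0.0001, -1]
[0, 0, 0, 0.0003, 0.0028, 0.0, -1]
[0, 0, 0, 0.0003, 0.0028, -0.0, -1]
```

play_rows(
  rows=[
    [0,0,0,0.0003,0.0028,0.0002,-1],
    [0,0,0,0.0003,0.0028,0.0002,-1],
    [0,0,0,0.0003,0.0028,0.0002,-1],
    [0,0,0,0.0003,0.0028,0.0001,-1],
    [0,0,0,0.0003,0.0028,0.0001,-1],
  ],
)

```text
clock: 6.25
ee_pos: [0.6145, 0.1668, 0.2846]
eef_rot: [[-0.994, 0.002, -0.112], [0.112, 0.001, -0.994], [-0.002, -1.0, -0.002]]
force: [1.2, 4.3, 0.7]
finger_gap: 0.24
```

```bash
python3 plan.py .015 .015 .015 .015
```

```text
clk 6.25 th 1.551 r 0.19 y -0.0515 Ftan 4.46 Frad 0.64 F [1.2 4.3 0.7] gap 0.24
rotfix [-0.08  0.14  0.22]
[0, 0, 0, 0.0003, 0.0028, 0.0, -1]
[0, 0, 0, 0.0003, 0.0028, -0.0, -1]
[0, 0, 0, 0.0003, 0.0028, -0.0001, -1]
[0, 0, 0, 0.0003, 0.0028, -0.0001, -1]
```

```bash
python3 - <<'E'
from h import *
d=pickle.load(open("s0.pkl","rb")); v=d["top"]; W=cloud(v)
c=np.array([.5693,.2587])
m=(np.hypot(W[...,0]-c[0],W[...,1]-c[1])<.03)
vv,uu=np.where(m)
for a,b in zip(vv,uu):
    w=W[a,b]
    if w[2]>.03: print(b,a,w.round(3),v["image"][a,b])
E
```

```text
189 183 [0.586 0.269 0.07 ] [58 55 56]
190 183 [0.586 0.266 0.07 ] [60 57 56]
191 183 [0.585 0.262 0.074] [70 68 66]
192 183 [0.586 0.26  0.071] [118 118 114]
193 183 [0.585 0.257 0.073] [160 159 155]
194 183 [0.586 0.255 0.071] [192 193 187]
195 183 [0.585 0.251 0.075] [219 219 212]
188 184 [0.583 0.271 0.072] [59 55 55]
189 184 [0.582 0.267 0.074] [60 57 55]
190 184 [0.582 0.264 0.075] [61 57 55]
191 184 [0.582 0.262 0.074] [60 57 56]
192 184 [0.583 0.26  0.071] [62 58 56]
193 184 [0.582 0.256 0.073] [62 57 55]
194 184 [0.582 0.252 0.077] [76 73 71]
195 184 [0.582 0.25  0.076] [135 134 130]
196 184 [0.582 0.248 0.074] [188 189 183]
187 185 [0.58  0.273 0.072] [58 54 55]
188 185 [0.58  0.27  0.072] [61 57 55]
189 185 [0.58  0.268 0.071] [60 57 55]
190 185 [0.58  0.266 0.069] [60 56 55]
191 185 [0.579 0.261 0.074] [62 58 58]
192 185 [0.58  0.259 0.072] [60 56 54]
194 185 [0.58  0.254 0.072] [61 57 56]
195 185 [0.58  0.251 0.073] [60 56 57]
196 185 [0.579 0.247 0.075] [67 64 64]
197 185 [0.58  0.245 0.073] [133 131 128]
186 186 [0.577 0.275 0.073] [58 54 55]
187 186 [0.576 0.271 0.076
[... 4400 characters left out ...]
194 [0.555 0.265 0.073] [60 56 54]
190 194 [0.555 0.262 0.075] [60 56 55]
191 194 [0.555 0.26  0.072] [60 57 55]
192 194 [0.556 0.259 0.07 ] [63 58 56]
193 194 [0.555 0.254 0.075] [62 57 55]
194 194 [0.555 0.251 0.075] [60 56 54]
195 194 [0.555 0.25  0.071] [51 48 48]
196 194 [0.556 0.248 0.07 ] [41 39 38]
197 194 [0.557 0.247 0.063] [43 40 41]
198 194 [0.562 0.255 0.034] [81 75 76]
199 194 [0.562 0.253 0.032] [99 92 93]
190 195 [0.552 0.263 0.073] [83 81 79]
191 195 [0.552 0.26  0.073] [61 57 55]
192 195 [0.552 0.257 0.074] [61 56 54]
193 195 [0.553 0.256 0.069] [53 49 48]
194 195 [0.552 0.252 0.074] [49 46 45]
195 195 [0.553 0.251 0.067] [63 59 59]
196 195 [0.554 0.25  0.062] [141 133 132]
```

The stored depth puts the buffer top at about z 0.073, so I expect contact near θ≈1.7. I'll probe in small steps from here.

play_rows(
  rows=[
    [0,0,0,0.0003,0.0026,0,-1],
    [0,0,0,0.0003,0.0026,0,-1],
    [0,0,0,0.0002,0.002,0,-1],
  ],
)

```text
clock: 6.5
ee_pos: [0.6154, 0.1752, 0.2846]
eef_rot: [[-0.994, 0.003, -0.112], [0.112, 0.002, -0.994], [-0.002, -1.0, -0.002]]
force: [1.7, 4.1, 0.5]
finger_gap: 0.24
```

```bash
python3 plan.py .01 .01 .01
```

```text
clk 6.5 th 1.596 r 0.19 y -0.0515 Ftan 4.24 Frad 0.58 F [1.7 4.1 0.5] gap 0.24
rotfix [-0.11  0.15  0.21]
[0, 0, 0, 0.0002, 0.0019, -0.0001, -1]
[0, 0, 0, 0.0002, 0.0019, -0.0001, -1]
[0, 0, 0, 0.0002, 0.0019, -0.0001, -1]
```

play_rows(
  rows=[
    [0,0,0,0.0002,0.0019,-0.0001,-1],
    [0,0,0,0.0002,0.0019,-0.0001,-1],
    [0,0,0,0.0002,0.0019,-0.0001,-1],
  ],
)

```text
clock: 6.75
ee_pos: [0.6161, 0.1818, 0.2843]
eef_rot: [[-0.994, 0.003, -0.112], [0.112, 0.002, -0.994], [-0.003, -1.0, -0.003]]
force: [1.4, 4.4, 0.0]
finger_gap: 0.24
```

```bash
python3 plan.py .01 .01 .01
```

```text
clk 6.75 th 1.631 r 0.19 y -0.0515 Ftan 4.51 Frad 0.27 F [1.4 4.4 0. ] gap 0.24
rotfix [-0.13  0.16  0.2 ]
[0, 0, 0, 0.0002, 0.0019, -0.0001, -1]
[0, 0, 0, 0.0002, 0.0019, -0.0001, -1]
[0, 0, 0, 0.0002, 0.0019, -0.0002, -1]
```

play_rows(
  rows=[
    [0,0,0,0.0002,0.0019,-0.0001,-1],
    [0,0,0,0.0002,0.0019,-0.0001,-1],
  ],
)

```text
clock: 6.92
ee_pos: [0.6165, 0.1861, 0.2839]
eef_rot: [[-0.994, 0.003, -0.112], [0.112, 0.002, -0.994], [-0.002, -1.0, -0.003]]
force: [0.7, 4.9, 0.3]
finger_gap: 0.242
```

play_rows(
  rows=[
    [0,0,0,0.0002,0.0019,-0.0002,-1],
  ],
)

```text
clock: 7.0
ee_pos: [0.6168, 0.1882, 0.2838]
eef_rot: [[-0.994, 0.003, -0.112], [0.112, 0.003, -0.994], [-0.003, -1.0, -0.003]]
force: [0.8, 5.0, 0.1]
finger_gap: 0.237
```

```bash
python3 plan.py .01 .01 .01
```

```text
clk 7.0 th 1.665 r 0.19 y -0.0514 Ftan 5.01 Frad 0.57 F [0.8 5.  0.1] gap 0.237
rotfix [-0.14  0.16  0.2 ]
[0, 0, 0, 0.0002, 0.0019, -0.0002, -1]
[0, 0, 0, 0.0002, 0.0019, -0.0002, -1]
[0, 0, 0, 0.0002, 0.0019, -0.0002, -1]
```

play_rows(
  rows=[
    [0,0,0,0.0002,0.0019,-0.0002,-1],
    [0,0,0,0.0002,0.0019,-0.0002,-1],
  ],
)

```text
clock: 7.17
ee_pos: [0.6172, 0.1924, 0.2833]
eef_rot: [[-0.994, 0.003, -0.112], [0.112, 0.003, -0.994], [-0.003, -1.0, -0.003]]
force: [1.3, 5.5, 0.4]
finger_gap: 0.239
```

```bash
python3 plan.py
```

```text
clk 7.17 th 1.687 r 0.19 y -0.0514 Ftan 5.56 Frad 1.03 F [1.3 5.5 0.4] gap 0.239
rotfix [-0.15  0.16  0.21]
```

play_rows(
  rows=[
    [0,0,0,0.0002,0.0018,-0.0002,-1],
  ],
)

```text
clock: 7.25
ee_pos: [0.6174, 0.1945, 0.283]
eef_rot: [[-0.994, 0.003, -0.112], [0.112, 0.003, -0.994], [-0.003, -1.0, -0.003]]
force: [1.4, 4.3, -0.2]
finger_gap: 0.238
```

```bash
python3 plan.py .01 .01
```

```text
clk 7.25 th 1.699 r 0.19 y -0.0514 Ftan 4.39 Frad 0.36 F [ 1.4  4.3 -0.2] gap 0.238
rotfix [-0.16  0.16  0.2 ]
[0, 0, 0, 0.0002, 0.0019, -0.0002, -1]
[0, 0, 0, 0.0002, 0.0019, -0.0003, -1]
```

play_rows(
  rows=[
    [0,0,0,0.0002,0.0017,-0.0002,-1],
  ],
)

```text
clock: 7.33
ee_pos: [0.6177, 0.1964, 0.2828]
eef_rot: [[-0.994, 0.003, -0.112], [0.112, 0.003, -0.994], [-0.003, -1.0, -0.003]]
force: [1.0, 4.8, -0.6]
finger_gap: 0.239
```

play_rows(
  rows=[
    [0,0,0,0.0002,0.0017,-0.0002,-1],
  ],
)

```text
clock: 7.42
ee_pos: [0.6179, 0.1983, 0.2825]
eef_rot: [[-0.994, 0.003, -0.112], [0.112, 0.003, -0.994], [-0.002, -1.0, -0.003]]
force: [1.0, 3.2, 0.3]
finger_gap: 0.242
```

```bash
python3 plan.py .01 .01
```

```text
clk 7.42 th 1.719 r 0.19 y -0.0514 Ftan 3.18 Frad 0.78 F [1.  3.2 0.3] gap 0.242
rotfix [-0.15  0.16  0.2 ]
[0, 0, 0, 0.0002, 0.0019, -0.0003, -1]
[0, 0, 0, 0.0002, 0.0019, -0.0003, -1]
```

The pull is fading, so contact has probably begun.

play_rows(
  rows=[
    [0,0,0,0.0001,0.0012,-0.0002,-1],
  ],
)

```text
clock: 7.5
ee_pos: [0.6179, 0.1993, 0.2824]
eef_rot: [[-0.994, 0.003, -0.111], [0.111, 0.002, -0.994], [-0.002, -1.0, -0.002]]
force: [0.8, 1.6, 1.3]
finger_gap: 0.237
```

play_rows(
  rows=[
    [0,0,0,0.0001,0.0012,-0.0002,-1],
  ],
)

```text
clock: 7.58
ee_pos: [0.6181, 0.1999, 0.2823]
eef_rot: [[-0.994, 0.002, -0.112], [0.112, -0.0, -0.994], [-0.002, -1.0, -0.0]]
force: [-0.1, 0.9, 2.3]
finger_gap: 0.238
```

play_rows(
  rows=[
    [0,0,0,0.0001,0.0005,-0.0001,-1],
  ],
)

```text
clock: 7.67
ee_pos: [0.618, 0.2, 0.2822]
eef_rot: [[-0.994, 0.002, -0.112], [0.112, -0.001, -0.994], [-0.002, -1.0, 0.001]]
force: [-0.1, 0.5, 1.9]
finger_gap: 0.236
```

```bash
python3 plan.py .01 .01
```

```text
clk 7.67 th 1.728 r 0.19 y -0.0514 Ftan 0.16 Frad 1.96 F [-0.1  0.5  1.9] gap 0.236
rotfix [0.08 0.09 0.21]
[0, 0, 0, 0.0002, 0.0019, -0.0003, -1]
[0, 0, 0, 0.0002, 0.0019, -0.0003, -1]
```

The tangential force is about 0, so the buffer carries the arm. Releasing.

play_rows(
  rows=[
    [0,0,0,0,0,0,-1],
    [0,0,0,0,0,0,-0.4],
    [0,0,0,0,0,0,-0.2],
    [0,0,0,0,0,0,0.2],
    [0,0,0,0,0,0,1],
    [0,0,0,0,0,0,1],
    [0,0,0,0,0,0,1],
    [0,0,0,0,0,0,1],
  ],
)

```text
clock: 8.33
ee_pos: [0.6173, 0.1971, 0.2804]
eef_rot: [[-0.993, -0.003, -0.114], [0.114, -0.006, -0.993], [0.002, -1.0, 0.007]]
force: [-0.2, 0.1, 0.2]
finger_gap: 1.001
```

```bash
python3 - <<'E'
from look import *
s,v,W=wrist("w3"); print(np.round(s["ee_pos"],4),s["force"],s["finger_gap"])
hsv=cv2.cvtColor(v["image"],cv2.COLOR_RGB2HSV)
m=(hsv[...,0]<18)&(hsv[...,1]>100)&(hsv[...,2]>80)&(W[...,2]>.25)
Q=W[m];print(len(Q),np.median(Q,0))
E
```

```text
[0.6173 0.1971 0.2804] [-0.16124284  0.12709749  0.16825353] 1.000589572744038
6515 [0.61801822 0.20010898 0.29729488]
```

View pics/w3.png

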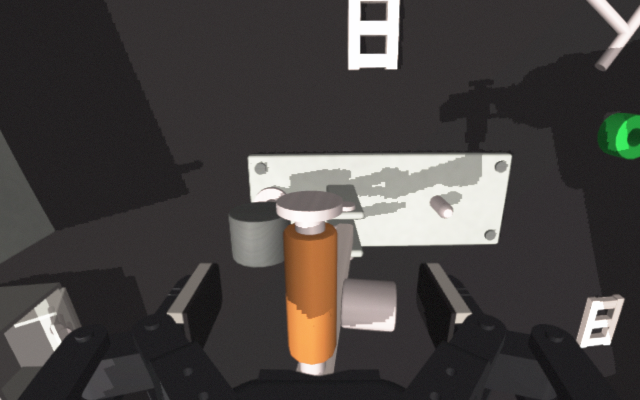

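The roller at (310,290) sits free between the open pads, with the counterweight at (258,235) on the buffer. The spindle is visible at (442,207). Now I rise straight up.

play_rows(
  rows=[
    [0,0,0,0,0.001,0.012,1],
    [0,0,0,0,0,0.025,1],
    [0,0,0,0,0,0.03,1],
    [0,0,0,0,-0.02,0.02,1],
    [0,0,0,-0.01,-0.035,0,1],
    [0,0,0,-0.01,-0.035,0,1],
    [0,0,0,-0.01,-0.035,0,1],
    [0,0,0,-0.01,-0.035,0,1],
  ],
)

```text
clock: 9.05
ee_pos: [0.5754, 0.0394, 0.3779]
eef_rot: [[-0.995, 0.002, -0.102], [0.102, -0.007, -0.995], [-0.003, -1.0, 0.007]]
force: [0.3, -0.8, 0.4]
finger_gap: 1.002
```

```bash
python3 - <<'E'
from look import *
s,v,W=wrist("w4"); print(np.round(s["ee_pos"],4),s["force"],np.round(s["eef_rot"],3).tolist())
v2,W2=top("top4")
for nm,V,w in (("w",v,W),("t",v2,W2)):
    c=np.array([.5473,.0569])
    m=(np.hypot(w[...,0]-c[0],w[...,1]-c[1])<.03)&(w[...,2]>.048)&(w[...,2]<.062)
    Q=w[m]; print(nm,len(Q),Q.mean(0) if len(Q) else 0,(Q.min(0)+Q.max(0))/2 if len(Q) else 0)
    vv,uu=np.where(m); print(uu.mean(),vv.mean())
E
```

```text
[0.5754 0.0394 0.3779] [ 0.31776729 -0.76750217  0.36516204] [[-0.995, 0.002, -0.102], [0.102, -0.007, -0.995], [-0.003, -1.0, 0.007]]
w 112 [0.54541425 0.05687159 0.05226879] [0.5442805  0.05715475 0.05235775]
306.63392857142856 172.22321428571428
t 28 [0.54699181 0.05654858 0.05261258] [0.5474229  0.05713962 0.05330776]
267.57142857142856 198.5
```

View pics/w4.png

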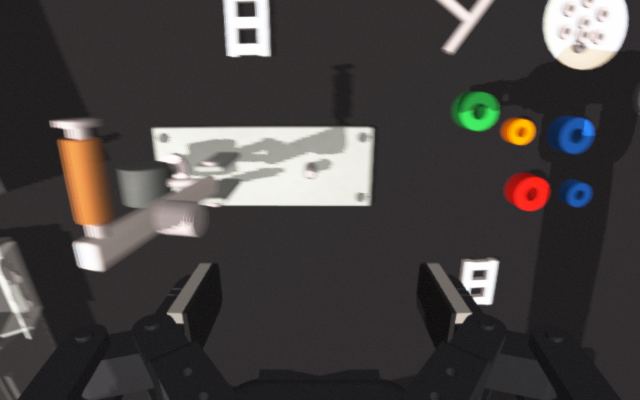

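View pics/top4.png

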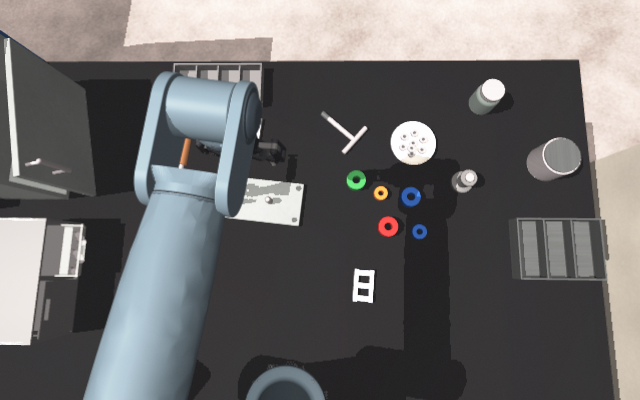

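The arm stays open (roller at (85,180), counterweight on the buffer). The spindle is at (311,172) in the wrist image, and both cameras put it at about (0.547, 0.057). I'm heading to the larger blue wheel and turning the jaws along world x, since the orange ring leaves little room in y.

play_rows(
  rows=[
    [0,0,7,-0.001,-0.027,0,1],
    [0,0,7,-0.001,-0.027,0,1],
    [0,0,7,-0.001,-0.027,0,1],
    [0,0,7,-0.001,-0.027,-0.01,1],
    [0,0,7,-0.001,-0.027,-0.015,1],
    [0,0,7,-0.001,-0.027,-0.015,1],
    [0,0,7,-0.001,-0.027,-0.015,1],
    [0,0,7,-0.001,-0.027,-0.015,1],
  ],
)

```text
clock: 9.82
ee_pos: [0.5702, -0.1815, 0.3204]
eef_rot: [[-0.625, 0.026, 0.78], [-0.78, 0.003, -0.625], [-0.018, -1.0, 0.019]]
force: [0.1, 0.5, -0.9]
finger_gap: 1.002
```

```bash
python3 - <<'E'
from look import *
s=manip.observe(); print(np.round(s["ee_pos"],4),np.round(s["joint_positions"],1),np.round(s["eef_rot"],3).tolist())
E
```

```text
[ 0.5702 -0.1815  0.3204] [-28.9   3.2  92.9   0.9  82.7   9.8] [[-0.625, 0.026, 0.78], [-0.78, 0.003, -0.625], [-0.018, -1.0, 0.019]]
```

play_rows(
  rows=[
    [0,0.2,6,-0.002,-0.026,-0.018,1],
    [0,0.2,6,-0.002,-0.026,-0.018,1],
    [0,0.2,6,-0.002,-0.026,-0.018,1],
    [0,0.2,6,-0.002,-0.026,-0.018,1],
    [0,0.2,6,-0.002,-0.024,-0.018,1],
    [0,0.2,5,-0.001,-0.02,-0.015,1],
    [0,0,0,0,0,0,1],
  ],
)

```text
clock: 10.4
ee_pos: [0.5609, -0.3373, 0.2134]
eef_rot: [[-0.03, 0.003, 1.0], [-0.999, 0.014, -0.03], [-0.014, -1.0, 0.003]]
force: [-0.3, -0.0, -0.3]
finger_gap: 1.003
```

```bash
cat > wheel.py <<'E'
from look import *
def run(n,rough):
    s,v,W=wrist(n); print(round(s["clock"],2),np.round(s["ee_pos"],4),np.round(s["eef_rot"],3).tolist(),s["force"].round(1) if hasattr(s["force"],"round") else s["force"])
    hsv=cv2.cvtColor(v["image"],cv2.COLOR_RGB2HSV)
    m=(hsv[...,0]>95)&(hsv[...,0]<125)&(hsv[...,1]>120)&(hsv[...,2]>40)&(np.hypot(W[...,0]-rough[0],W[...,1]-rough[1])<.045)
    Q=W[m]; zt=np.percentile(Q[:,2],90); T=Q[(Q[:,2]>zt-.004)]
    c,r=cv2.minEnclosingCircle((T[:,:2]*1000).astype(np.float32))
    vv,uu=np.where(m)
    print("px",uu.mean(),vv.mean(),"ztop",zt,"mid",(np.percentile(T,1,0)+np.percentile(T,99,0))/2,"ext",np.percentile(T,99,0)-np.percentile(T,1,0),"circ",c,r)
if __name__=="__main__":
    run(sys.argv[1],[float(sys.argv[2]),float(sys.argv[3])])
E
python3 wheel.py w5 .559 -.335
```

```text
10.4 [ 0.5609 -0.3373  0.2134] [[-0.03, 0.003, 1.0], [-0.999, 0.014, -0.03], [-0.014, -1.0, 0.003]] [-0.3 -0.  -0.3]
px 316.4040686078979 174.24331870761867 ztop 0.033058640952611476 mid [ 0.55760914 -0.33536403  0.03193197] ext [0.05033087 0.0503323  0.00406927] circ (557.629638671875, -335.54132080078125) 26.9759521484375
```

View pics/w5.png

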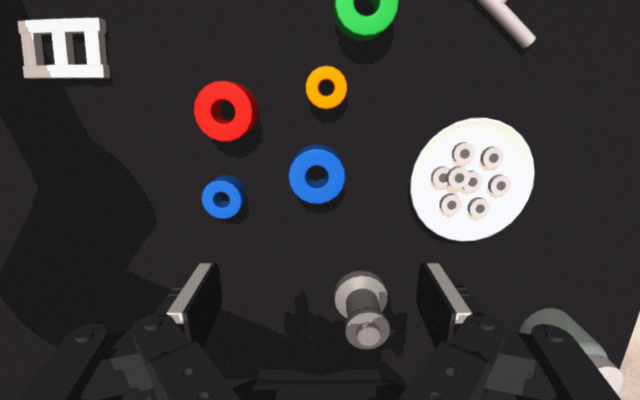

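The wrist image shows the target wheel at (316,175), world (0.558, -0.3355), top 0.033 and about 54 mm across. It is clear of the neighbours along the jaw direction. Descending.

play_rows(
  rows=[
    [-0.4,0,0.5,-0.001,0.0006,-0.025,1],
    [-0.4,0,0.5,-0.001,0.0006,-0.035,1],
    [0,0,0.5,-0.001,0.0006,-0.035,1],
    [0,0,0,0,0,-0.035,1],
    [0,0,0,0,0,-0.025,1],
    [0,0,0,0,0,-0.005,1],
    [0,0,0,0,0,0,1],
  ],
)

```text
clock: 11.03
ee_pos: [0.5684, -0.3303, 0.064]
eef_rot: [[-0.006, 0.023, 1.0], [-1.0, -0.012, -0.006], [0.012, -1.0, 0.024]]
force: [0.5, -0.4, -0.4]
finger_gap: 0.998
```

```bash
python3 wheel.py w6 .558 -.3355
```

```text
11.03 [ 0.5684 -0.3303  0.064 ] [[-0.006, 0.023, 1.0], [-1.0, -0.012, -0.006], [0.012, -1.0, 0.024]] [ 0.5 -0.4 -0.4]
px 300.6758405977584 242.53175591531755 ztop 0.03293639161865839 mid [ 0.55816219 -0.33486145  0.03159784] ext [0.04947286 0.05002714 0.00417256] circ (557.96923828125, -335.82232666015625) 27.15185546875
```

View pics/w6.png

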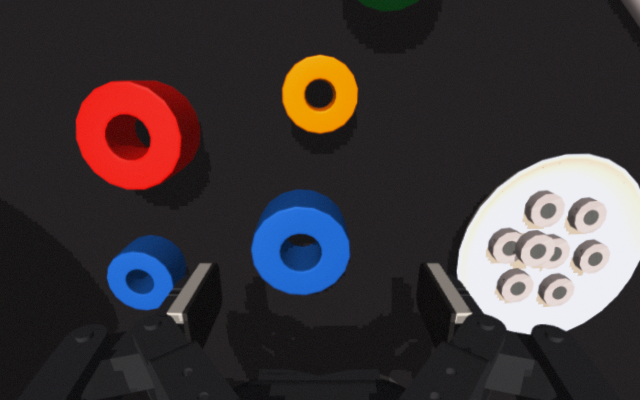

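play_rows(
  rows=[
    [0.25,0.45,0,-0.0035,-0.0017,-0.002,1],
    [0.25,0.45,0,-0.0035,-0.0017,-0.002,1],
    [0.2,0.4,0,-0.0032,-0.0016,-0.002,1],
    [0,0,0,0,0,0,1],
  ],
)

```text
clock: 11.42
ee_pos: [0.5622, -0.3381, 0.0671]
eef_rot: [[-0.005, 0.009, 1.0], [-1.0, -0.007, -0.005], [0.007, -1.0, 0.009]]
force: [0.4, -0.3, -0.3]
finger_gap: 1.0
```

```bash
python3 wheel.py w7 .558 -.3355
```

```text
11.42 [ 0.5622 -0.3381  0.0671] [[-0.005, 0.009, 1.0], [-1.0, -0.007, -0.005], [0.007, -1.0, 0.009]] [ 0.4 -0.3 -0.3]
px 312.7300191204589 229.05047801147228 ztop 0.03290385892229582 mid [ 0.55781158 -0.33515915  0.0315945 ] ext [0.0500557  0.05043958 0.00398573] circ (557.8887939453125, -335.7451171875) 27.070777893066406
```

play_rows(
  rows=[
    [0.1,0.2,0,-0.001,0.001,-0.012,1],
    [0.1,0.1,0,-0.001,0.001,-0.014,1],
    [0,0,0,-0.001,0,-0.012,1],
    [0,0,0,-0.001,0,-0.008,1],
    [0,0,0,0,0,0,1],
  ],
)

```text
clock: 11.88
ee_pos: [0.5582, -0.3366, 0.0181]
eef_rot: [[-0.006, 0.006, 1.0], [-1.0, -0.005, -0.006], [0.005, -1.0, 0.006]]
force: [-0.6, -0.2, -0.1]
finger_gap: 1.002
```

```bash
python3 wheel.py w8 .558 -.3355
```

```text
11.88 [ 0.5582 -0.3366  0.0181] [[-0.006, 0.006, 1.0], [-1.0, -0.005, -0.006], [0.005, -1.0, 0.006]] [-0.6 -0.2 -0.1]
px 320.82096132996026 275.2512468377304 ztop 0.03280876519829745 mid [ 0.5580703  -0.3348359   0.03143451] ext [0.04951033 0.05033373 0.00412576] circ (557.911376953125, -335.45513916015625) 27.23882293701172
```

View pics/w8.png

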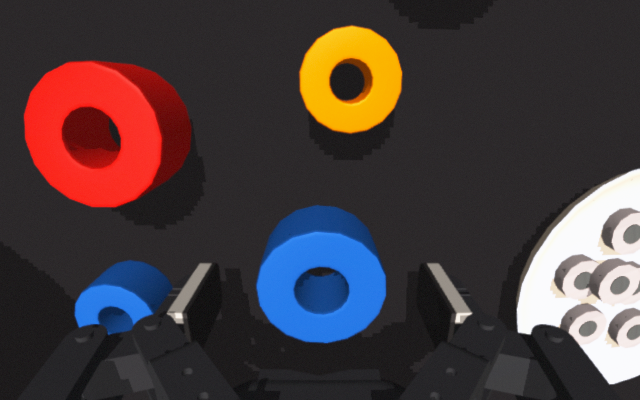

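The wheel at (322,275) is centred between the pads. One last small descent, then close.

play_rows(
  rows=[
    [0,0,0,0,0.0005,-0.004,1],
    [0,0,0,0,0.0005,-0.002,1],
    [0,0,0,0,0,0,-1],
    [0,0,0,0,0,0,-1],
    [0,0,0,0,0,0,-1],
    [0,0,0,0,0,0,-1],
    [0,0,0,0,0,0,-1],
    [0,0,0,0,0,0,-1],
  ],
  grip_force=40,
)

```text
clock: 12.6
ee_pos: [0.5595, -0.3361, 0.0133]
eef_rot: [[-0.006, 0.008, 1.0], [-1.0, -0.007, -0.006], [0.007, -1.0, 0.008]]
force: [0.1, 0.5, -0.9]
finger_gap: 0.616
```

```bash
python3 wheel.py w9 .558 -.3355
```

```text
12.6 [ 0.5595 -0.3361  0.0133] [[-0.006, 0.008, 1.0], [-1.0, -0.007, -0.006], [0.007, -1.0, 0.008]] [ 0.1  0.5 -0.9]
px 318.68053056055453 284.378724255149 ztop 0.033779455465704884 mid [ 0.55832807 -0.33548634  0.0323891 ] ext [0.05003039 0.0505864  0.00416247] circ (558.1292114257812, -336.6970520019531) 27.7999267578125
```

View pics/w9.png

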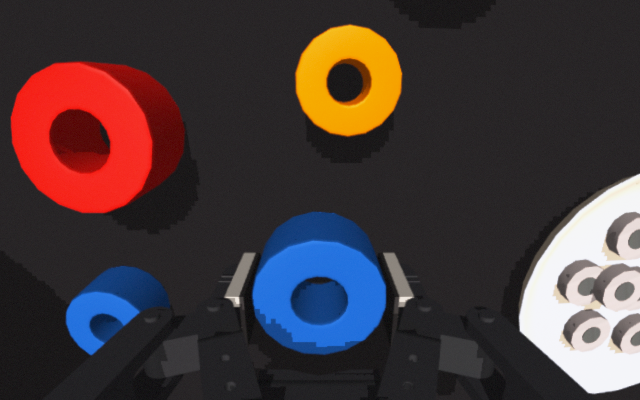

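Gripped, with the gap at 0.616 and the wheel flat. Lifting.

play_rows(
  rows=[
    [0,0,0,0,0,0.008,-1],
    [0,0,0,0,0,0.02,-1],
    [0,0,0,0,0,0.03,-1],
    [0,0,0,0,0,0.03,-1],
    [0,0,0,0,0,0.02,-1],
    [0,0,0,0,0.015,0.01,-1],
    [0,0,0,0,0.025,0,-1],
    [0,0,0,0,0.033,0,-1],
  ],
)

```text
clock: 13.32
ee_pos: [0.5576, -0.2655, 0.1399]
eef_rot: [[-0.013, 0.009, 1.0], [-1.0, -0.009, -0.013], [0.009, -1.0, 0.009]]
force: [0.5, 0.7, -0.9]
finger_gap: 0.614
```

play_rows(
  rows=[
    [0,0,0,0,0.035,0,-1],
    [0,0,0,0,0.035,0,-1],
    [0,0,0,0,0.035,0,-1],
    [0,0,0,-0.002,0.035,0,-1],
    [0,0,0,-0.003,0.03,0,-1],
    [0,0,0,-0.003,0.025,0,-1],
    [0,0,0,-0.002,0.02,0,-1],
    [0,0,0,0,0,0,-1],
  ],
)

```text
clock: 13.98
ee_pos: [0.5459, -0.0372, 0.1468]
eef_rot: [[-0.012, 0.017, 1.0], [-1.0, -0.011, -0.011], [0.01, -1.0, 0.017]]
force: [-0.3, 0.3, -1.4]
finger_gap: 0.612
```

play_rows(
  rows=[
    [0.1,0.2,0,0.0003,0.015,-0.005,-1],
    [0.1,0.2,0,0.0003,0.02,-0.005,-1],
    [0,0.2,0,0.0004,0.02,-0.008,-1],
    [0,0,0,0.0004,0.017,-0.008,-1],
    [0,0,0,0,0.01,-0.008,-1],
    [0,0,0,0,0.005,-0.004,-1],
    [0,0,0,0,0,0,-1],
    [0,0,0,0,0,0,-1],
  ],
)

```text
clock: 14.65
ee_pos: [0.549, 0.0508, 0.1115]
eef_rot: [[-0.011, 0.012, 1.0], [-1.0, -0.011, -0.011], [0.011, -1.0, 0.013]]
force: [1.4, -0.4, -1.5]
finger_gap: 0.619
```

```bash
python3 - <<'E'
from look import *
s=manip.observe(); print(np.round(s["ee_pos"],4),np.round(s["eef_rot"],3).tolist(),np.round(s["force"],2))
for n in("side","top"):
    v,W=top(None,n); np.save(f"{n}.npy",W)
    hsv=cv2.cvtColor(v["image"],cv2.COLOR_RGB2HSV)
    m=(hsv[...,0]>95)&(hsv[...,0]<125)&(hsv[...,1]>120)&(np.hypot(W[...,0]-.547,W[...,1]-.056)<.06)&(W[...,2]<.2)
    print(n,m.sum(),W[m].mean(0) if m.sum() else 0)
    cv2.imwrite(f"pics/{n}10.png",v["image"][:,:,::-1])
E
```

```text
[0.549  0.0508 0.1115] [[-0.011, 0.012, 1.0], [-1.0, -0.011, -0.011], [0.011, -1.0, 0.013]] [ 1.36 -0.36 -1.55]
side 234 [0.54788049 0.03697953 0.12146723]
top 50 [0.5401607  0.03015261 0.1265639 ]
```

View pics/top10.png

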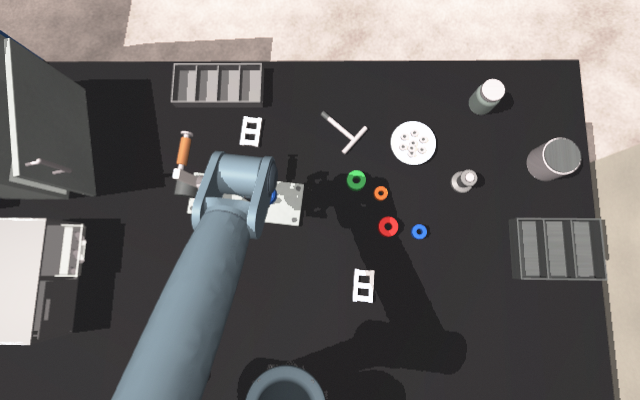

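View pics/side10.png

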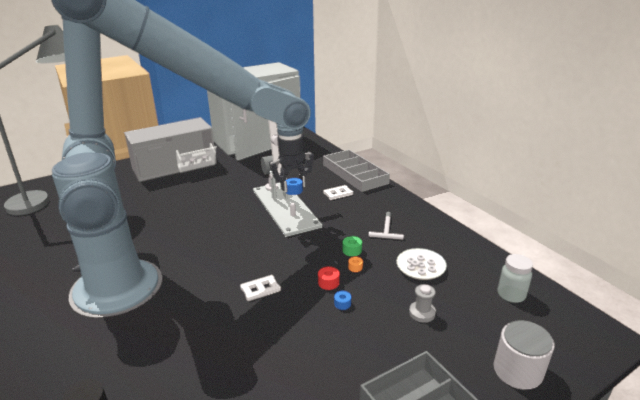

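The side view shows the wheel at (294,186) held over the plate, with the press arm still open behind the gripper. I'll correct xy and lower it to just above the tip.

play_rows(
  rows=[
    [0,0.1,0,-0.0006,0.0018,-0.004,-1],
    [0.1,0.1,0,-0.0006,0.0018,-0.006,-1],
    [0,0,0,-0.0005,0.0016,-0.006,-1],
    [0,0,0,0,0,-0.004,-1],
    [0,0,0,0,0,0,-1],
    [0,0,0,0,0,0,-1],
  ],
)

```text
clock: 15.25
ee_pos: [0.5481, 0.0537, 0.0907]
eef_rot: [[-0.016, 0.011, 1.0], [-1.0, -0.009, -0.015], [0.009, -1.0, 0.011]]
force: [-0.0, 0.1, -0.6]
finger_gap: 0.616
```

```bash
python3 - <<'E'
from look import *
s,v,W=wrist("w11"); print(np.round(s["ee_pos"],4),np.round(s["eef_rot"],3).tolist(),np.round(s["force"],2))
E
```

```text
[0.5481 0.0537 0.0907] [[-0.016, 0.011, 1.0], [-1.0, -0.009, -0.015], [0.009, -1.0, 0.011]] [-0.02  0.08 -0.6 ]
```

View pics/w11.png

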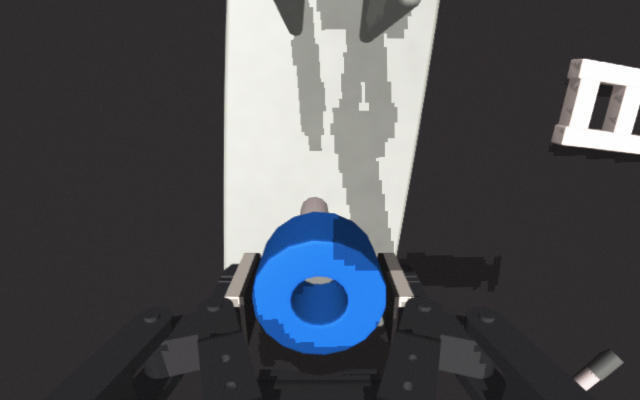

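The spindle tip is visible at (315,205) just behind the wheel, so I can measure both in one frame.

```bash
python3 - <<'E'
from look import *
s,v,W=wrist(); 
print(np.round(s["ee_pos"],4))
hsv=cv2.cvtColor(v["image"],cv2.COLOR_RGB2HSV)
cv2.imwrite("pics/w12c.png",cv2.resize(v["image"][170:370,220:420],None,fx=3,fy=3,interpolation=cv2.INTER_CUBIC)[:,:,::-1])
b=(hsv[...,0]>95)&(hsv[...,0]<125)&(hsv[...,1]>120)&(W[...,2]<.2)
Q=W[b]; zt=np.percentile(Q[:,2],90); T=Q[Q[:,2]>zt-.003]
print("wheel top",zt,(np.percentile(T,1,0)+np.percentile(T,99,0))/2,cv2.minEnclosingCircle((T[:,:2]*1000).astype(np.float32)))
for r in range(196,216,2):
    for c in (306,310,315,320,325): print(c,r,W[r,c].round(4),end=" ")
    print()
E
```

```text
[0.548  0.0537 0.0906]
wheel top 0.11115558208109537 [0.54680811 0.05432486 0.11014344] ((546.6132202148438, 53.66383361816406), 27.30828857421875)
306 196 [0.5396 0.0664 0.0153] 310 196 [0.5421 0.0659 0.0137] 315 196 [0.5454 0.0659 0.014 ] 320 196 [0.5486 0.0662 0.0149] 325 196 [0.5518 0.066  0.0147] 
306 198 [0.5395 0.0644 0.0133] 310 198 [0.5422 0.0652 0.0157] 315 198 [0.5454 0.0664 0.0195] 320 198 [0.5486 0.0646 0.0144] 325 198 [0.5518 0.0644 0.0139] 
306 200 [0.5396 0.0642 0.0167] 310 200 [0.5422 0.0655 0.0207] 315 200 [0.5454 0.066  0.0222] 320 200 [0.5485 0.0647 0.0187] 325 200 [0.5518 0.0632 0.0144] 
306 202 [0.5397 0.0643 0.021 ] 310 202 [0.5423 0.0652 0.0237] 315 202 [0.5454 0.0659 0.0258] 320 202 [0.5485 0.0649 0.0231] 325 202 [0.5518 0.0616 0.0135] 
306 204 [0.5398 0.0642 0.0243] 310 204 [0.5423 0.0654 0.028 ] 315 204 [0.5454 0.0657 0.0289] 320 204 [0.5484 0.0648 0.0267] 325 204 [0.5517 0.0618 0.0183] 
306 206 [0.5399 0.0644 0.0287] 310 206 [0.5424 0.0651 0.0306] 315 206 [0.5454 0.0663 0.0342] 320 206 [0.5484 0.065  0.0307] 325 206 [0.5515 0.0621 0.0227] 
306 208 [0.54   0.0644 0.0322] 310 208 [0.5424 0.0654 0.035 ] 315 208 [0.5454 0.066  0.0369] 320 208 [0.5483 0.0644 0.0326] 325 208 [0.5514 0.0622 0.0267] 
306 210 [0.5401 0.0641 0.0347] 310 210 [0.5425 0.0657 0.0394] 315 210 [0.5454 0.0661 0.0405] 320 210 [0.5483 0.065  0.0376] 325 210 [0.5513 0.0623 0.0304] 
306 212 [0.5401 0.0641 0.0383] 310 212 [0.5434 0.08   0.0806] 315 212 [0.5457 0.0805 0.0823] 320 212 [0.5479 0.0796 0.0799] 325 212 [0.5512 0.0625 0.0344] 
306 214 [0.5417 0.0795 0.0817] 310 214 [0.5435 0.08   0.0833] 315 214 [0.5457 0.0807 0.0851] 320 214 [0.5479 0.0801 0.0838] 325 214 [0.5501 0.0796 0.0825]
```

View pics/w12c.png

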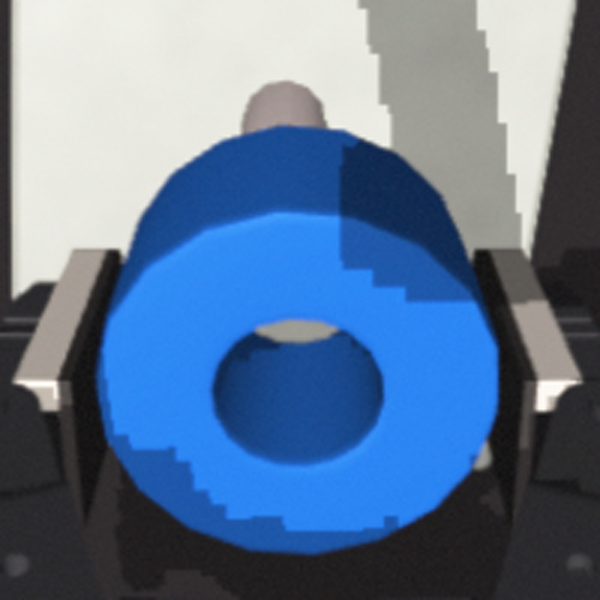

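In the same frame the spindle axis is at (0.5447, 0.0567) and the wheel axis at (0.5467, 0.0538). I need to shift about (-1.7, +2.9) mm.

play_rows(
  rows=[
    [0,0.1,0,-0.001,0.0018,0,-1],
    [0,0.1,0,-0.0008,0.0015,0,-1],
    [0,0,0,0,0,0,-1],
  ],
)

```text
clock: 15.6
ee_pos: [0.5467, 0.0573, 0.0915]
eef_rot: [[-0.016, 0.008, 1.0], [-1.0, -0.009, -0.016], [0.009, -1.0, 0.009]]
force: [0.6, 0.4, -0.6]
finger_gap: 0.614
```

```bash
cat > rel.py <<'E'
from look import *
from scipy.optimize import least_squares
s,v,W=wrist(sys.argv[1]); p=np.array(s["ee_pos"])
print(round(s["clock"],2),p.round(4),np.round(s["eef_rot"],3).tolist(),np.round(s["force"],2))
hsv=cv2.cvtColor(v["image"],cv2.COLOR_RGB2HSV)
b=(hsv[...,0]>95)&(hsv[...,0]<125)&(hsv[...,1]>120)&(W[...,2]<.2)&(np.hypot(W[...,0]-p[0],W[...,1]-p[1])<.05)
Q=W[b]; zt=np.percentile(Q[:,2],90)
S=Q[(Q[:,2]<zt-.006)&(Q[:,2]>zt-.028)&(Q[:,1]>p[1]+.012)]
f=lambda P,r:least_squares(lambda c:np.hypot(P[:,0]-c[0],P[:,1]-c[1])-r,[p[0],p[1]],loss="soft_l1",f_scale=.001).x
w=f(S,.027); print("ztop",zt,"wheel axis",w.round(4),len(S))
g=~((hsv[...,1]>90))&(W[...,2]>.019)&(W[...,2]<.046)&(np.hypot(W[...,0]-.547,W[...,1]-.057)<.015)
P=W[g]
if len(P)>20:
    sp=f(P,.009); print("spindle",sp.round(4),len(P),"shift needed",(sp-w).round(4))
E
python3 rel.py w13
```

```text
15.6 [0.5467 0.0573 0.0915] [[-0.016, 0.008, 1.0], [-1.0, -0.009, -0.016], [0.009, -1.0, 0.009]] [ 0.63  0.38 -0.56]
ztop 0.1119822819641532 wheel axis [0.5454 0.0566] 2034
spindle [0.5446 0.0568] 156 shift needed [-0.0008  0.0001]
```

play_rows(
  rows=[
    [0,0,0,-0.0004,0,-0.005,-1],
    [0,0,0,-0.0004,0,-0.006,-1],
    [0,0,0,0,0,-0.006,-1],
    [0,0,0,0,0,-0.004,-1],
    [0,0,0,0,0,0,-1],
  ],
)

```text
clock: 16.07
ee_pos: [0.5459, 0.0573, 0.0686]
eef_rot: [[-0.015, 0.009, 1.0], [-1.0, -0.01, -0.015], [0.009, -1.0, 0.009]]
force: [-0.3, -0.7, -1.2]
finger_gap: 0.612
```

```bash
python3 rel.py w14
```

```text
16.07 [0.5459 0.0573 0.0686] [[-0.015, 0.009, 1.0], [-1.0, -0.01, -0.015], [0.009, -1.0, 0.009]] [-0.3  -0.71 -1.21]
ztop 0.08911406864623125 wheel axis [0.5446 0.0567] 2013
```

Aligned, with the wheel's underside just above the tip. Descending over the spindle while watching the force.

play_rows(
  rows=[
    [0,0,0,0,0,-0.004,-1],
    [0,0,0,0,0,-0.004,-1],
    [0,0,0,0,0,-0.004,-1],
  ],
)

```text
clock: 16.37
ee_pos: [0.5468, 0.0572, 0.0568]
eef_rot: [[-0.015, 0.011, 1.0], [-1.0, -0.01, -0.015], [0.01, -1.0, 0.012]]
force: [0.3, 0.9, -1.6]
finger_gap: 0.617
```

play_rows(
  rows=[
    [0,0,0,0,0,-0.004,-1],
    [0,0,0,0,0,-0.004,-1],
  ],
)

```text
clock: 16.53
ee_pos: [0.5468, 0.0571, 0.0479]
eef_rot: [[-0.015, 0.011, 1.0], [-1.0, -0.01, -0.015], [0.01, -1.0, 0.012]]
force: [-0.3, 0.5, -1.6]
finger_gap: 0.612
```

play_rows(
  rows=[
    [0,0,0,0,0,-0.004,-1],
    [0,0,0,0,0,-0.004,-1],
  ],
)

```text
clock: 16.7
ee_pos: [0.5469, 0.0571, 0.039]
eef_rot: [[-0.016, 0.011, 1.0], [-1.0, -0.01, -0.015], [0.01, -1.0, 0.012]]
force: [-0.5, -0.2, -0.1]
finger_gap: 0.612
```

play_rows(
  rows=[
    [0,0,0,0,0,-0.004,-1],
    [0,0,0,0,0,-0.003,-1],
  ],
)

```text
clock: 16.87
ee_pos: [0.5466, 0.0572, 0.0309]
eef_rot: [[-0.015, 0.011, 1.0], [-1.0, -0.01, -0.015], [0.01, -1.0, 0.011]]
force: [-0.4, -1.4, -1.2]
finger_gap: 0.616
```

play_rows(
  rows=[
    [0,0,0,0,0,-0.002,-1],
    [0,0,0,0,0,-0.001,-1],
  ],
)

```text
clock: 17.03
ee_pos: [0.5462, 0.0572, 0.0268]
eef_rot: [[-0.015, 0.01, 1.0], [-1.0, -0.01, -0.015], [0.01, -1.0, 0.01]]
force: [0.4, -0.2, -1.2]
finger_gap: 0.613
```

```bash
python3 rel.py w15
```

```text
17.03 [0.5462 0.0572 0.0268] [[-0.015, 0.01, 1.0], [-1.0, -0.01, -0.015], [0.01, -1.0, 0.01]] [ 0.44 -0.24 -1.25]
ztop 0.04733921041841832 wheel axis [0.5449 0.0565] 2025
spindle [0.5448 0.0565] 293 shift needed [-0.0001 -0.0001]
```

View pics/w15.png

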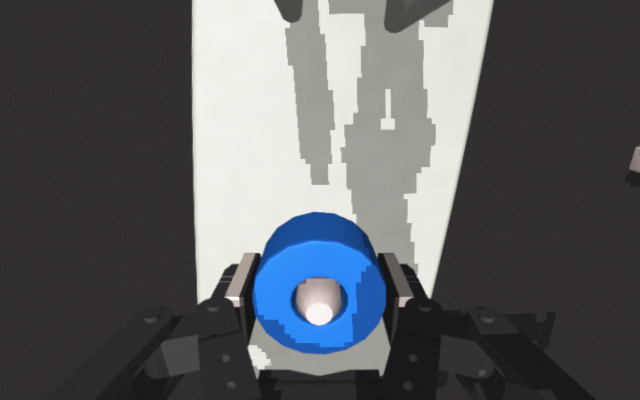

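The spindle is centred in the bore at (318,300). The wheel top reads 0.0473 against an expected 0.046, so it is about 1 mm above the plate. I'll lower it to touch and release.

play_rows(
  rows=[
    [0,0,0,0,0,-0.001,-1],
  ],
)

```text
clock: 17.17
ee_pos: [0.5464, 0.0571, 0.0262]
eef_rot: [[-0.015, 0.009, 1.0], [-1.0, -0.01, -0.015], [0.01, -1.0, 0.01]]
force: [-4.3, 0.4, 14.9]
finger_gap: 0.613
```

play_rows(
  rows=[
    [0,0,0,0,0,-0.001,-1],
  ],
)

```text
clock: 17.25
ee_pos: [0.5464, 0.0571, 0.0262]
eef_rot: [[-0.015, 0.008, 1.0], [-1.0, -0.01, -0.015], [0.01, -1.0, 0.008]]
force: [-6.4, -0.4, 11.5]
finger_gap: 0.615
```

play_rows(
  rows=[
    [0,0,0,0,0,0,0.4],
    [0,0,0,0,0,0,0.7],
    [0,0,0,0,0,0,1],
    [0,0,0,0,0,0,1],
    [0,0,0,0,0,0,1],
    [0,0,0,0,0,0,1],
  ],
)

```text
clock: 17.75
ee_pos: [0.548, 0.057, 0.0278]
eef_rot: [[-0.015, 0.012, 1.0], [-1.0, -0.01, -0.015], [0.01, -1.0, 0.012]]
force: [-0.1, -0.4, 0.4]
finger_gap: 1.001
```

```bash
python3 rel.py w16
```

```text
17.75 [0.548  0.057  0.0278] [[-0.015, 0.012, 1.0], [-1.0, -0.01, -0.015], [0.01, -1.0, 0.012]] [-0.09 -0.36  0.39]
ztop 0.04685369014763638 wheel axis [0.5452 0.0564] 1995
spindle [0.5448 0.0565] 301 shift needed [-0.0004  0.0001]
```

View pics/w16.png

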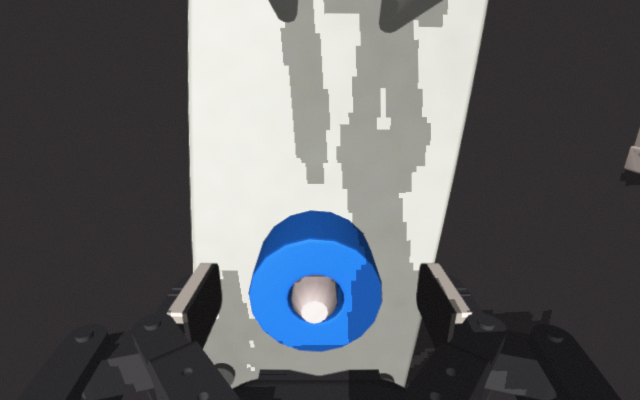

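Released and seated. Retreat straight up, then away from the press arm.

play_rows(
  rows=[
    [0,0,0,0,0,0.008,1],
    [0,0,0,0,0,0.015,1],
    [0,0,0,0,0,0.025,1],
    [0,0,0,0,-0.01,0.03,1],
    [0,0,0,0,-0.02,0.03,1],
    [0,0,0,0,-0.03,0.02,1],
    [0,0,0,0,-0.03,0,1],
    [0,0,0,0,-0.02,0,1],
  ],
)

```text
clock: 18.47
ee_pos: [0.5449, -0.0532, 0.1644]
eef_rot: [[-0.007, 0.01, 1.0], [-1.0, -0.012, -0.007], [0.011, -1.0, 0.01]]
force: [0.8, -0.3, 1.0]
finger_gap: 0.998
```

play_rows(
  rows=[
    [0,0,0,-0.01,-0.03,0,1],
    [0,0,0,-0.01,-0.035,0,1],
    [0,0,0,-0.01,-0.035,0,1],
    [0,0,0,-0.01,-0.03,0,1],
    [0,0,0,0,-0.015,0,1],
    [0,0,0,0,0,0,1],
    [0,0,0,0,0,0,1],
  ],
)

```text
clock: 19.05
ee_pos: [0.5037, -0.2095, 0.1723]
eef_rot: [[-0.011, 0.02, 1.0], [-1.0, -0.017, -0.011], [0.017, -1.0, 0.02]]
force: [-0.4, -0.5, 0.0]
finger_gap: 0.995
```

```bash
python3 - <<'E'
from look import *
s=manip.observe(); print(s["clock"],np.round(s["ee_pos"],3),s["dq"],np.round(s["force"],2))
v,W=top("top17")
hsv=cv2.cvtColor(v["image"],cv2.COLOR_RGB2HSV)
m=(hsv[...,0]>95)&(hsv[...,0]<125)&(hsv[...,1]>120)&(np.hypot(W[...,0]-.547,W[...,1]-.057)<.05)
Q=W[m];zt=np.percentile(Q[:,2],90);T=Q[Q[:,2]>zt-.006]
print(zt,(T.min(0)+T.max(0))/2,T.max(0)-T.min(0))
A=np.c_[T[:,:2],np.ones(len(T))];print("slope",np.linalg.lstsq(A,T[:,2],rcond=None)[0])
v,W=top("side17","side")
E
```

```text
19.05 [ 0.504 -0.209  0.172] [-1.4674598  -0.26128163 -0.72461114 -0.23489131 -0.09489983 -0.19989763] [-0.37 -0.48  0.01]
0.0486759160395003 [0.54695531 0.05640389 0.04674055] [0.05045135 0.05058202 0.00794892]
slope [ 0.00876336 -0.01057911  0.04212756]
```

View pics/top17.png

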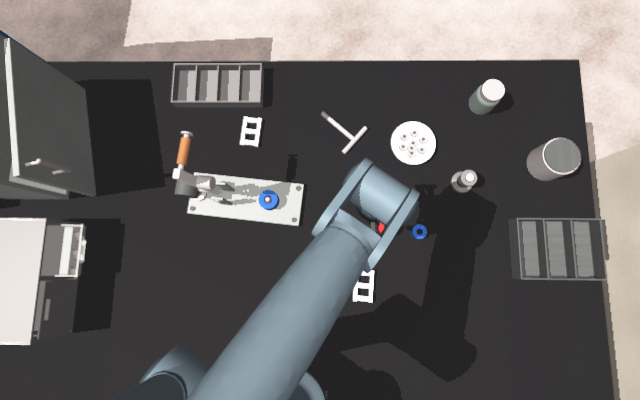

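View pics/side17.png

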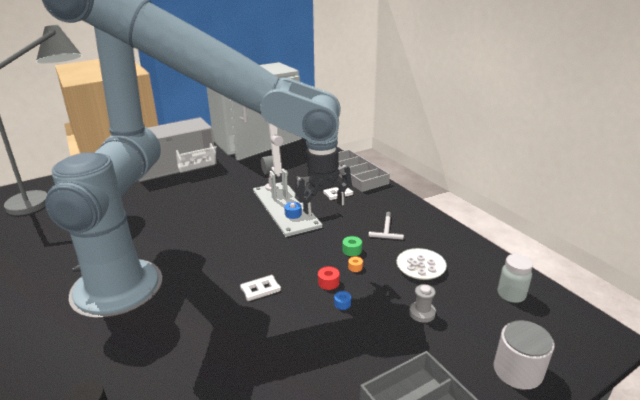

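The wheel at top (269,200) is flat and centred on the spindle. The press arm rests open (roller at (184,150)), and the other items are where they were. Handing in.

```bash
python3 -c "
from cell import workorder; print(workorder.close_job())"
```

```text
the job is handed in; nothing more can be done
None
```

The press arm is resting open on its buffer, and the larger blue wheel is seated on the spindle. I handed the job in at about 19 s of the 72 s allowed; it reports no verdict.

- **Arm:** I swung it over by the roller and felt the buffer at about 1.70–1.73 rad. I let go at about 1.73 rad, when the pull at the roller had faded to about 0 N. The roller stayed in place afterwards. I could not measure the force on the buffer directly.
- **Wheel:** The camera put it within about 0.5 mm of the spindle axis, flat to about 0.01 rad. Its top read 46.9 mm (wrist) and 48.7 mm (top camera), against 46 mm if fully down. The difference is within the 2 mm calibration, and the wheel met the plate with up to 15 N before I released it.
- **Other items:** The saucer, T-tool, both risers and the bearing tool look unmoved in the last pictures. I compared them by eye only.
- **Disagreement between cameras:** The wrist and top cameras differed by about 1–2 mm in x. I used the shift measured within one wrist picture to line the wheel up.

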